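# Turn the row of furniture parts round onto the bay rack

## Task

The four wooden furniture parts on the white pads of the drying rack stand in the order of the pupils' seats; the rack with the dark cross strips is handed out from its other end. Move all four across in reverse order, one to a bay: the part now nearest the robot goes into the bay farthest from the robot, the next one into the next bay, and so on to the part farthest away, which goes into the nearest bay. Stand each one upright in the middle of its bay, tipping none over on the way.

Things in the scene. Friction and masses are not known exactly. Their poses are not given: they have to be found in the camera images.
- ball_knob: Furniture knob with a ball: a 44 mm ball (centre 32 mm above the underside) on a small round foot 32 mm in diameter; 54 mm tall; from above a circle of 44 mm. Loose, pale wood. Origin: centre of its underside; z up. Best gripped round the ball's middle, 32 mm above its underside. About 40 g.
- disc_knob: Flat-topped round knob: a thick disc 56 mm in diameter from 20 to 40 mm above the underside (chamfered above), on a stem of 38 mm diameter; 46 mm tall; from above a large circle with a flat top. Loose, pale wood. Origin: centre of its underside; z up. Best gripped on the disc's rim, 30 mm above its underside. About 60 g.
- post_cap: Square post cap: a 44 x 44 mm block, 44 mm tall, with a small 26 mm round pointed button on top (58 mm tall in all). Loose, pale wood. Origin: centre of its underside; z up. x and y lie along its sides. About 70 g.
- oblong_foot: Oblong furniture foot: 48 mm (its x) by 28 mm (its y), 50 mm tall with a rounded ridge along x on top (64 mm tall in all). Loose, pale wood. Origin: centre of its underside; z up. Grip it across the 28 mm. It starts with its long side roughly along the row. About 60 g.
- drying_rack: The rack on which the row stands at the start: a fixed brown board 344 x 100 mm, 10 mm thick, with a 12 mm wide, 26 mm high block across each end and no bays. Origin: centre of its underside; x runs along the row, away from the robot (to within about 0.25 rad); y across it. It carries four white square pads, centred at x = -120, -40, 40 and 120 mm, y = 0. It may lie left or right of the other rack.
- bay_rack: The rack to fill, empty at the start: a fixed pale board 336 x 100 mm, 12 mm thick, with five dark cross strips (8 mm wide, standing 10 mm above the board) that part it into four bays, 72 mm clear and open at both sides. Origin: centre of the board's underside; x runs along the row of bays, away from the robot (to within about 0.25 rad). Bay centres at x = -120, -40, 40 and 120 mm, y = 0; the bay floor is 12 mm above the origin.
- pad_ball_knob: The white square pad, 62 x 62 x 6 mm, fixed on the drying rack, on which the ball knob stands at the start (within 4 mm of its middle). All four pads look alike; they stay and keep the old order readable. Origin: centre of its underside, which is 10 mm above that of the rack.
- pad_disc_knob: The white square pad, 62 x 62 x 6 mm, fixed on the drying rack, on which the disc knob stands at the start (within 4 mm of its middle). All four pads look alike; they stay and keep the old order readable. Origin: centre of its underside, which is 10 mm above that of the rack.
- pad_post_cap: The white square pad, 62 x 62 x 6 mm, fixed on the drying rack, on which the square post cap stands at the start (within 4 mm of its middle). All four pads look alike; they stay and keep the old order readable. Origin: centre of its underside, which is 10 mm above that of the rack.
- pad_oblong_foot: The white square pad, 62 x 62 x 6 mm, fixed on the drying rack, on which the oblong foot stands at the start (within 4 mm of its middle). All four pads look alike; they stay and keep the old order readable. Origin: centre of its underside, which is 10 mm above that of the rack.
There are look-alikes about, which are no part of the job. What is shaped like the ball_knob but green or purple is not meant.

How it is judged:
At the end, for the whole second after the job is handed in: Each of the four parts stands on the floor of the bay that mirrors its old place (nearest to farthest and so on), within 12 mm of the bay's centre along the row and 15 mm across it, underside within 5 mm of the bay floor, upright within 0.15 rad, at rest and released (((x of pad_ball_knob in the frame of drying_rack between -0.14 and -0.1 m and x of ball_knob in the frame of bay_rack between 0.108 and 0.132 m) or (x of pad_ball_knob in the frame of drying_rack between -0.06 and -0.02 m and x of ball_knob in the frame of bay_rack between 0.028 and 0.052 m) or (x of pad_ball_knob in the frame of drying_rack between 0.02 and 0.06 m and x of ball_knob in the frame of bay_rack between -0.052 and -0.028 m) or (x of pad_ball_knob in the frame of drying_rack between 0.1 and 0.14 m and x of ball_knob in the frame of bay_rack between -0.132 and -0.108 m)) and y of ball_knob in the frame of bay_rack between -0.015 and 0.015 m and z of ball_knob in the frame of bay_rack between 0.007 and 0.017 m and angle between each of ball_knob, disc_knob, post_cap, oblong_foot's own z axis and vertical below 0.15 rad and linear speed of each of ball_knob, disc_knob, post_cap, oblong_foot below 0.02 m/s and angular speed of each of ball_knob, disc_knob, post_cap, oblong_foot below 0.2 rad/s and ((x of pad_disc_knob in the frame of drying_rack between -0.14 and -0.1 m and x of disc_knob in the frame of bay_rack between 0.108 and 0.132 m) or (x of pad_disc_knob in the frame of drying_rack between -0.06 and -0.02 m and x of disc_knob in the frame of bay_rack between 0.028 and 0.052 m) or (x of pad_disc_knob in the frame of drying_rack between 0.02 and 0.06 m and x of disc_knob in the frame of bay_rack between -0.052 and -0.028 m) or (x of pad_disc_knob in the frame of drying_rack between 0.1 and 0.14 m and x of disc_knob in the frame of bay_rack between -0.132 and -0.108 m)) and y of disc_knob in the frame of bay_rack between -0.015 and 0.015 m and z of disc_knob in the frame of bay_rack between 0.007 and 0.017 m and ((x of pad_post_cap in the frame of drying_rack between -0.14 and -0.1 m and x of post_cap in the frame of bay_rack between 0.108 and 0.132 m) or (x of pad_post_cap in the frame of drying_rack between -0.06 and -0.02 m and x of post_cap in the frame of bay_rack between 0.028 and 0.052 m) or (x of pad_post_cap in the frame of drying_rack between 0.02 and 0.06 m and x of post_cap in the frame of bay_rack between -0.052 and -0.028 m) or (x of pad_post_cap in the frame of drying_rack between 0.1 and 0.14 m and x of post_cap in the frame of bay_rack between -0.132 and -0.108 m)) and y of post_cap in the frame of bay_rack between -0.015 and 0.015 m and z of post_cap in the frame of bay_rack between 0.007 and 0.017 m and ((x of pad_oblong_foot in the frame of drying_rack between -0.14 and -0.1 m and x of oblong_foot in the frame of bay_rack between 0.108 and 0.132 m) or (x of pad_oblong_foot in the frame of drying_rack between -0.06 and -0.02 m and x of oblong_foot in the frame of bay_rack between 0.028 and 0.052 m) or (x of pad_oblong_foot in the frame of drying_rack between 0.02 and 0.06 m and x of oblong_foot in the frame of bay_rack between -0.052 and -0.028 m) or (x of pad_oblong_foot in the frame of drying_rack between 0.1 and 0.14 m and x of oblong_foot in the frame of bay_rack between -0.132 and -0.108 m)) and y of oblong_foot in the frame of bay_rack between -0.015 and 0.015 m and z of oblong_foot in the frame of bay_rack between 0.007 and 0.017 m); the robot touches nothing.
It fails at once if a part is tipped over (leans more than 0.8 rad) (angle between any of ball_knob, disc_knob, post_cap, oblong_foot's own z axis and vertical above 0.8 rad).
It also fails if it takes over 115 s, if anything falls off the work surface, if the arm or the gripper's body presses on something with over 40 N, if the wrist force passes 120 N, or if a joint passes its speed limit or range.

## Robot

A 6-joint arm with a two-finger parallel gripper is mounted at the origin on the work surface. World frame = base frame: x ahead of the robot, y to its left, z up, the work surface at z = 0. Lengths are in m, angles in rad, forces in N, time in s.
With the tool pointing down it reaches from about 0.4 to 0.825 m from the base axis. Payload 7 kg.
Tool frame: the origin (TCP) lies midway between the tips of the shut fingers; the grasp point (between the pads) lies hold_point_z behind it (hold_point_z is the distance from the TCP to the grasp point, in m); z points along the fingers, y is the line along which they close (so a half turn about z gives the same grasp; the last joint's range is limited). The gripper opens to 88 mm and grips with 3 to 60 N. Pads are 19 mm wide; open, the fingers measure 130 mm over their backs; the gripper's body (78 mm by 193 mm) begins 47 mm behind the grasp point.
Start: joints at [1.4, 0.359, 0.012, 0, -1.224, -0.288], TCP at [0.299, 0.605, 0.227] pointing down, gripper open.
Joint ranges: [-3.07, 3.07], [-1.43, 2.12], [-1.02, 1.25], [-3.03, 1.67], [-3.05, -0], [-3.03, 3.03]. Speed limits (rad/s): [2.39, 2.39, 3.01, 3.14, 3.14, 3.14].

## Interface

Orientations are given as [roll, pitch, yaw] about the fixed x, y, z axes, in that order (R = Rz(yaw) Ry(pitch) Rx(roll)).
In Python, from station import * gives the robot as it stands.
- The arm moves only by the tool apply_moves, never from a script. Its argument "steps" is a list of rows, each an object with "translation": the shift along the world's x, y, z scaled (see below), a list of three; "rotation": the turn, a rotation vector about the world's x, y, z scaled (see below), a list of three. A call has exactly 10 rows; each row is the pose to reach, as a shift and turn from the pose commanded when the call began; what a row does not reach only later rows make up. The controller multiplies each number of a shift by 250 mm and each number of a turn by 30 degrees. A row lasts 1/12 s, in which the tool goes at most 41.7 mm and 7.16 degrees, less where a joint would pass 70% of its speed; a pose out of reach is approached as far as the arm can. A call with a number of a shift or a turn outside -1 to 1 is refused whole. A call with a gripper value outside its range is refused whole. "jaw" is the closure, from -1 (fully open) to 1 (shut), so that 0 is half open, set as the call begins (left out, the last holds). The fingers move at their own pace and stop on an object; "newtons" is the grip in N (left out, the last holds). Time passes only in rows, so rows that repeat a pose let the fingers close, or fill a call up. It gives the time, the measured TCP pose, the force, the opening and the grip force at its end, in the units of the state.
- get_state(): the state, without advancing time (a new reading comes with each control period).
- grab_frame(name): name is "scene" or "top"; returns the picture (480x640x3 uint8, blue, green, red); there is no depth.
- camera_model(name): a dict with "fx", "fy", "cx", "cy" (pixels), "xyz" and "rotation" of the camera in the world. Camera axes: x right, y down, z forward; pixel columns grow to the right and rows downward; lengths in m; the calibration is good to about 2 mm. A picture is of the moment at which its call begins. camera_model takes no time and is no camera call.
- job_done(): hands the job in; it is judged then, once.
The state is a dict: "t": time; "q": joint angles; "qd": joint speeds; "joint_efforts": joint torques, N m; "eef_pos": TCP position; "ee_rot": TCP orientation; "force": force on the tool from outside, world axes, zero at the start; "moment": the same for the moment, N m; "width": finger opening in m; "gripper_force": force on a finger pad.
Only numpy, scipy, OpenCV 4.12 (cv2) and the standard library are available. Lean on these libraries where they do the work, as an engineer would, in place of code of your own. Each camera call takes 0.05 s, during which the arm holds its last target. There are 200 camera calls.

## Working session

There is one attempt and no reset: what is moved stays moved. The work goes in short steps, Python scripts to look and compute and a tool call to move; the robot and the scene stay as the last step left them, time stands still between calls to the robot, and variables do not carry over. Pictures are saved under pics/ and viewed, at most 14 in all, crops included, and the job is handed in when it is done.

Besides the shell and the picture viewer there is one more tool, called as a command line: name --argument value ..., lists and objects as JSON in quotes. apply_moves: Moves the arm, as the interface text tells. Shifts and turns lie within -1 to 1; 1 stands for 250 mm of shift or 30 degrees of turn. Its arguments: {"type":"object","properties":{"steps":{"type":"array"},"jaw":{"type":"number"},"newtons":{"type":"number"}},"required":["steps"]}

```bash
ls; mkdir -p pics; python3 - <<'E'
from station import *
import cv2
s=get_state();print(s)
for n in("top","scene"):
    cv2.imwrite(f"pics/{n}0.png",grab_frame(n));print(n,camera_model(n))
E
```

```text
pics
{'t': 0.0, 'q': array([ 1.40010508e+00,  3.59399517e-01,  1.10684507e-02, -3.75980777e-04,
       -1.22412740e+00, -2.88078223e-01]), 'qd': array([ 7.48089033e-04,  3.46041975e-05,  1.24906028e-03, -6.38009357e-04,
        2.75089813e-04, -7.04465631e-04]), 'joint_efforts': array([ 1.68687733e-03, -5.82721066e+01,  2.93046981e+01,  6.99675232e+00,
        7.06955689e-03, -1.59748488e-04]), 'eef_pos': array([0.29873086, 0.60473981, 0.22561406]), 'ee_rot': array([ 3.13989858e+00, -1.33399627e-04, -4.58897396e-01]), 'force': array([ 0.07978806,  0.5372831 , -0.56520461]), 'moment': array([ 0.05331446, -0.03812651,  0.01970784]), 'gripper_force': 0.0, 'width': 0.08762204471692345}
top {'fx': 592.8232988444609, 'fy': 592.8232988444609, 'cx': 319.026005787426, 'cy': 241.79539294495825, 'xyz': array([0.51351724, 0.0323426 , 1.0106213 ]), 'rotation': array([-3.04919699,  0.00568115, -1.57443879])}
scene {'fx': 591.3703976545482, 'fy': 591.3703976545482, 'cx': 318.7614081447079, 'cy': 234.51889480657437, 'xyz': array([1.1294726 , 0.13780701, 0.87984654]), 'rotation': array([-2.55065989,  0.00842984,  1.76690542])}
```

View pics/top0.png

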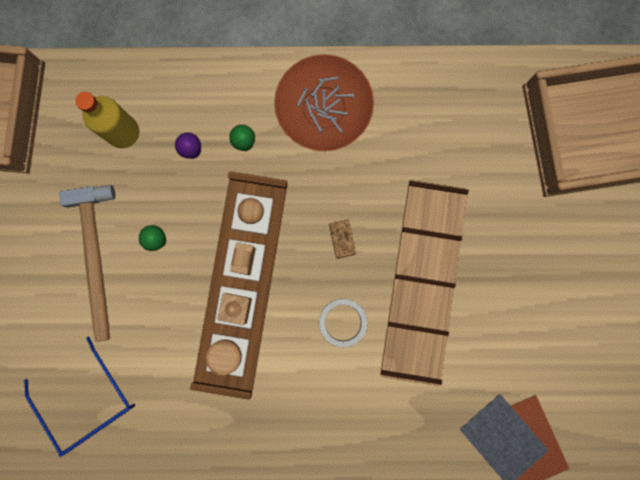

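View pics/scene0.png

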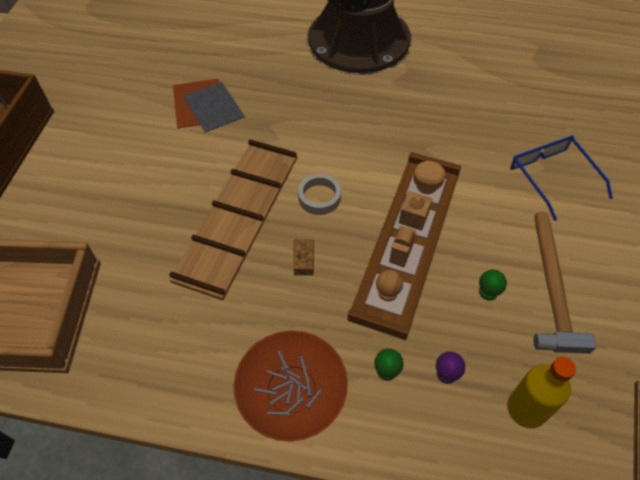

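```bash
cat > h.py <<'E'
import numpy as np,cv2
from station import *
from scipy.spatial.transform import Rotation as Ro
def ray(n,uv,z):
    c=camera_model(n);uv=np.atleast_2d(uv).astype(float)
    d=np.c_[(uv[:,0]-c["cx"])/c["fx"],(uv[:,1]-c["cy"])/c["fy"],np.ones(len(uv))]
    d=d@Ro.from_euler("xyz",c["rotation"]).as_matrix().T
    return c["xyz"]+d*((z-c["xyz"][2])/d[:,2])[:,None]
def blobs(m,amin):
    cs,_=cv2.findContours(m.astype(np.uint8),cv2.RETR_EXTERNAL,cv2.CHAIN_APPROX_NONE)
    return [c[:,0] for c in cs if cv2.contourArea(c)>amin]
def rect(p):
    (c,s,a)=cv2.minAreaRect((p[:,:2]*1000).astype(np.float32)); return np.round(c,1),np.round(s,1),round(a,1)
E
python3 - <<'E'
from h import *
import station
print([k for k in dir(station) if not k.startswith('_')], getattr(station,'hold_point_z',None))
for n,b1,b2 in(("top",(190,170,290,400),(375,175,475,390)),("scene",(345,150,465,340),(165,135,302,300))):
    im=cv2.imread(f"pics/{n}0.png");hsv=cv2.cvtColor(im,cv2.COLOR_BGR2HSV)
    def roi(m,b):
        o=np.zeros(m.shape,np.uint8);o[b[1]:b[3],b[0]:b[2]]=m[b[1]:b[3],b[0]:b[2]];return o
    w=roi((hsv[...,1]<50)&(hsv[...,2]>140),b1)
    print(n,"pads")
    lab=blobs(cv2.morphologyEx(w,cv2.MORPH_CLOSE,np.ones((3,3))),60)
    for c in lab: print(rect(ray(n,c,.016)), c.mean(0).round())
    print("strips")
    for c in blobs(roi(hsv[...,2]<75,b2),60): print(rect(ray(n,c,.022)),c.mean(0).round())
for i,(u,v) in enumerate([(224,357),(235,308),(243,258),(251,211)]):
    print(hsv.shape, cv2.cvtColor(cv2.imread("pics/top0.png"),cv2.COLOR_BGR2HSV)[v,u], ray("top",(u,v),.05))
a=cv2.imread("pics/top0.png")[165:405,185:295]; cv2.imwrite("pics/c1.png",cv2.resize(a.transpose(1,0,2),None,fx=3.3,fy=3.3,interpolation=cv2.INTER_CUBIC))
E
```

```text
['Unreachable', 'camera_model', 'get_state', 'grab_frame', 'hold_point_z', 'job_done'] 0.0188
top pads
(array([418.3, 190.6]), array([61.9, 61.9]), 80.8) [234. 350.]
(array([497.2, 177.6]), array([61.9, 61.8]), 80.7) [236. 307.]
(array([576.1, 164.5]), array([61.9, 61.6]), 80.5) [244. 260.]
(array([655. , 151.3]), array([62. , 61.5]), 80.6) [252. 213.]
strips
(array([ 382.5, -111.5]), array([98.2,  6.5]), 80.7) [411. 377.]
(array([ 461.1, -124.4]), array([98.7,  5.8]), 80.6) [418. 328.]
(array([ 539.6, -137.6]), array([99.1,  6. ]), 80.3) [425. 281.]
(array([ 618. , -150.1]), array([98. ,  6.9]), 80.7) [431. 234.]
(array([ 696.5, -163.4]), array([98.7,  7.8]), 80.8) [438. 187.]
scene pads
(array([655.4, 152.7]), array([57.6, 57.1]), 80.4) [389. 298.]
(array([576.8, 165.9]), array([56.7, 56.1]), 80.8) [400. 258.]
(array([503.8, 202.7]), array([16.2, 54.1]), 67.8) [426. 225.]
strips
(array([ 703.5, -160.9]), array([104. ,  17.9]), 80.9) [201. 285.]
(array([ 621.5, -147.7]), array([103.4,  11.1]), 80.1) [218. 246.]
(array([ 543. , -134.4]), array([103.2,  11.6]), 80.7) [238. 211.]
(array([ 464.5, -121.5]), array([102.5,  12.6]), 80.6) [256. 178.]
(array([ 386., -110.]), array([101.1,  13. ]), 80.4) [272. 148.]
(480, 640, 3) [ 14 103 180] [[0.41806245 0.19019642 0.05      ]]
(480, 640, 3) [ 15 125 155] [[0.49593451 0.17331785 0.05      ]]
(480, 640, 3) [ 15 108 165] [[0.57662719 0.16107422 0.05      ]]
(480, 640, 3) [ 16 107 165] [[0.65361974 0.14860553 0.05      ]]
```

View pics/c1.png

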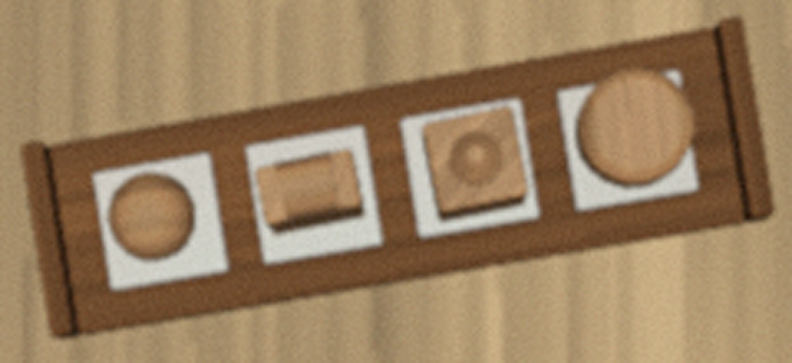

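apply_moves --steps '[{"translation":[0.04,-0.12,0],"rotation":[0,0,0.1]},{"translation":[0.08,-0.26,0],"rotation":[0,0,0.25]},{"translation":[0.12,-0.4,0],"rotation":[0,0,0.4]},{"translation":[0.16,-0.54,0],"rotation":[0,0,0.5]},{"translation":[0.2,-0.68,0],"rotation":[0,0,0.561]},{"translation":[0.24,-0.82,0],"rotation":[0,0,0.561]},{"translation":[0.28,-0.92,0],"rotation":[0,0,0.561]},{"translation":[0.3,-1,0],"rotation":[0,0,0.561]},{"translation":[0.3,-1,0],"rotation":[0,0,0.561]},{"translation":[0.3,-1,0],"rotation":[0,0,0.561]}]' --jaw -1 --newtons 15

```text
t: 0.93
eef_pos: [0.3742, 0.3541, 0.2268]
ee_rot: [-3.141, 0.0, -0.167]
force: [-0.4, 0.6, -0.6]
width: 0.0877
gripper_force: 0.0
```

apply_moves --steps '[{"translation":[0.04,-0.13,0],"rotation":[0,0,0]},{"translation":[0.08,-0.28,0],"rotation":[0,0,0]},{"translation":[0.12,-0.43,-0.06],"rotation":[0,0,0]},{"translation":[0.16,-0.56,-0.16],"rotation":[0,0,0]},{"translation":[0.176,-0.63,-0.26],"rotation":[0,0,0]},{"translation":[0.176,-0.654,-0.34],"rotation":[0,0,0]},{"translation":[0.176,-0.654,-0.42],"rotation":[0,0,0]},{"translation":[0.176,-0.654,-0.48],"rotation":[0,0,0]},{"translation":[0.176,-0.654,-0.508],"rotation":[0,0,0]},{"translation":[0.176,-0.654,-0.508],"rotation":[0,0,0]}]'

```text
t: 1.77
eef_pos: [0.4172, 0.1915, 0.098]
ee_rot: [3.139, 0.002, -0.165]
force: [0.6, 0.3, 0.6]
width: 0.0876
gripper_force: 0.0
```

apply_moves --steps '[{"translation":[0,0,-0.06],"rotation":[0,0,0]},{"translation":[0,0,-0.12],"rotation":[0,0,0]},{"translation":[0,0,-0.18],"rotation":[0,0,0]},{"translation":[0,0,-0.23],"rotation":[0,0,0]},{"translation":[0,0,-0.27],"rotation":[0,0,0]},{"translation":[0,0,-0.292],"rotation":[0,0,0]},{"translation":[0,0,-0.292],"rotation":[0,0,0]},{"translation":[0,0,-0.292],"rotation":[0,0,0]},{"translation":[0,0,-0.292],"rotation":[0,0,0]},{"translation":[0,0,-0.292],"rotation":[0,0,0]}]'

```text
t: 2.6
eef_pos: [0.4184, 0.1922, 0.0273]
ee_rot: [-3.14, -0.001, -0.165]
force: [-0.9, 0.4, 1.1]
width: 0.0875
gripper_force: 0.0
```

apply_moves --steps '[{"translation":[0,0,0],"rotation":[0,0,0]},{"translation":[0,0,0],"rotation":[0,0,0]},{"translation":[0,0,0],"rotation":[0,0,0]},{"translation":[0,0,0],"rotation":[0,0,0]},{"translation":[0,0,0],"rotation":[0,0,0]},{"translation":[0,0,0],"rotation":[0,0,0]},{"translation":[0,0,0],"rotation":[0,0,0]},{"translation":[0,0,0],"rotation":[0,0,0]},{"translation":[0,0,0],"rotation":[0,0,0]},{"translation":[0,0,0],"rotation":[0,0,0]}]' --jaw 1 --newtons 15

```text
t: 3.43
eef_pos: [0.418, 0.1917, 0.0266]
ee_rot: [-3.142, -0.0, -0.165]
force: [0.2, 0.3, 1.7]
width: 0.0552
gripper_force: 15.0
```

apply_moves --steps '[{"translation":[0,0,0.06],"rotation":[0,0,0]},{"translation":[0,0,0.16],"rotation":[0,0,0]},{"translation":[0,0,0.28],"rotation":[0,0,0]},{"translation":[0,-0.04,0.38],"rotation":[0,0,0]},{"translation":[0,-0.12,0.4],"rotation":[0,0,0]},{"translation":[0,-0.24,0.4],"rotation":[0,0,0]},{"translation":[0,-0.36,0.4],"rotation":[0,0,0]},{"translation":[0.04,-0.46,0.4],"rotation":[0,0,0]},{"translation":[0.08,-0.54,0.4],"rotation":[0,0,0]},{"translation":[0.1,-0.58,0.4],"rotation":[0,0,0]}]'

```text
t: 4.27
eef_pos: [0.4432, 0.0448, 0.1266]
ee_rot: [3.142, -0.0, -0.166]
force: [0.2, 0.8, -0.2]
width: 0.0552
gripper_force: 15.0
```

apply_moves --steps '[{"translation":[0.04,-0.05,0],"rotation":[0,0,0]},{"translation":[0.13,-0.14,0],"rotation":[0,0,0]},{"translation":[0.23,-0.24,0],"rotation":[0,0,0]},{"translation":[0.34,-0.34,0],"rotation":[0,0,0]},{"translation":[0.45,-0.44,0],"rotation":[0,0,0]},{"translation":[0.57,-0.54,0],"rotation":[0,0,0]},{"translation":[0.68,-0.65,0],"rotation":[0,0,0]},{"translation":[0.78,-0.74,0],"rotation":[0,0,0]},{"translation":[0.84,-0.8,0],"rotation":[0,0,0]},{"translation":[0.856,-0.815,0],"rotation":[0,0,0]}]'

```text
t: 5.1
eef_pos: [0.6585, -0.1598, 0.125]
ee_rot: [3.141, 0.001, -0.167]
force: [0.4, 0.9, -0.5]
width: 0.0554
gripper_force: 15.0
```

apply_moves --steps '[{"translation":[-0.002,0.01,-0.06],"rotation":[0,0,0]},{"translation":[-0.002,0.01,-0.14],"rotation":[0,0,0]},{"translation":[-0.002,0.01,-0.22],"rotation":[0,0,0]},{"translation":[-0.002,0.01,-0.29],"rotation":[0,0,0]},{"translation":[-0.002,0.01,-0.34],"rotation":[0,0,0]},{"translation":[-0.002,0.01,-0.37],"rotation":[0,0,0]},{"translation":[-0.002,0.01,-0.39],"rotation":[0,0,0]},{"translation":[-0.002,0.01,-0.4],"rotation":[0,0,0]},{"translation":[-0.002,0.01,-0.408],"rotation":[0,0,0]},{"translation":[-0.002,0.01,-0.408],"rotation":[0,0,0]}]'

```text
t: 5.93
eef_pos: [0.6568, -0.1545, 0.025]
ee_rot: [-3.141, -0.001, -0.165]
force: [0.4, 0.4, -0.7]
width: 0.0554
gripper_force: 15.0
```

```bash
python3 - <<'E'
from h import *
im=grab_frame("scene");cv2.imwrite("pics/s1.png",cv2.resize(im[120:320,150:470],None,fx=2.4,fy=2.4))
E
```

```text
(no output)
```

View pics/s1.png

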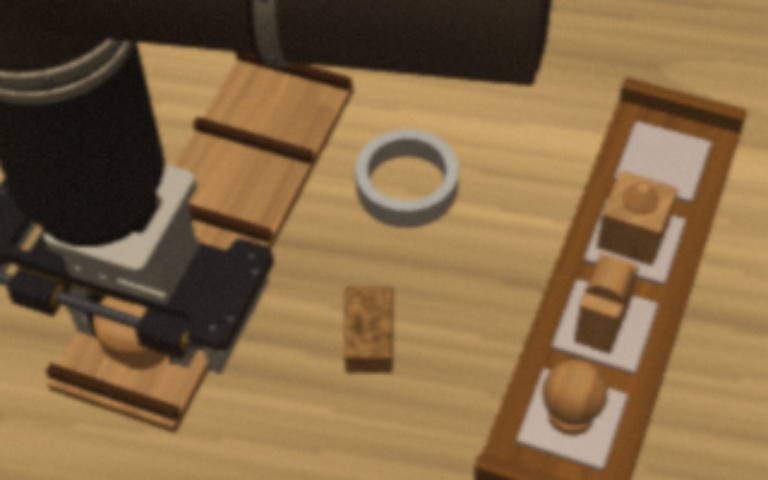

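apply_moves --steps '[{"translation":[0,-0.006,-0.004],"rotation":[0,0,0]},{"translation":[0,-0.006,-0.008],"rotation":[0,0,0]},{"translation":[0,-0.006,-0.008],"rotation":[0,0,0]},{"translation":[0,-0.006,-0.008],"rotation":[0,0,0]},{"translation":[0,-0.006,-0.008],"rotation":[0,0,0]},{"translation":[0,-0.006,-0.008],"rotation":[0,0,0]},{"translation":[0,-0.006,-0.008],"rotation":[0,0,0]},{"translation":[0,-0.006,-0.008],"rotation":[0,0,0]},{"translation":[0,-0.006,-0.008],"rotation":[0,0,0]},{"translation":[0,-0.006,-0.008],"rotation":[0,0,0]}]'

```text
t: 6.82
eef_pos: [0.6565, -0.1561, 0.0227]
ee_rot: [3.142, -0.0, -0.165]
force: [0.7, -0.2, 1.5]
width: 0.0552
gripper_force: 15.0
```

apply_moves --steps '[{"translation":[0,0,0],"rotation":[0,0,0]},{"translation":[0,0,0],"rotation":[0,0,0]},{"translation":[0,0,0],"rotation":[0,0,0]},{"translation":[0,0,0],"rotation":[0,0,0]},{"translation":[0,0,0],"rotation":[0,0,0]},{"translation":[0,0,0],"rotation":[0,0,0]},{"translation":[0,0,0.08],"rotation":[0,0,0]},{"translation":[0,0,0.2],"rotation":[0,0,0]},{"translation":[0,0,0.32],"rotation":[0,0,0]},{"translation":[0,0,0.4],"rotation":[0,0,0]}]' --jaw -1

```text
t: 7.65
eef_pos: [0.6574, -0.1563, 0.1255]
ee_rot: [3.141, -0.003, -0.165]
force: [-0.3, -0.5, 0.7]
width: 0.0876
gripper_force: 0.0
```

apply_moves --steps '[{"translation":[-0.04,0.06,0],"rotation":[0,0,0]},{"translation":[-0.1,0.16,0],"rotation":[0,0,0]},{"translation":[-0.17,0.27,0],"rotation":[0,0,0]},{"translation":[-0.24,0.38,0],"rotation":[0,0,0]},{"translation":[-0.31,0.49,0],"rotation":[0,0,0]},{"translation":[-0.38,0.6,0],"rotation":[0,0,0]},{"translation":[-0.45,0.72,0],"rotation":[0,0,0]},{"translation":[-0.52,0.84,0],"rotation":[0,0,0]},{"translation":[-0.58,0.94,0],"rotation":[0,0,0]},{"translation":[-0.6,1.0,0],"rotation":[0,0,0]}]'

```text
t: 8.48
eef_pos: [0.5046, 0.0958, 0.123]
ee_rot: [-3.141, -0.0, -0.164]
force: [0.6, -0.3, -0.1]
width: 0.0876
gripper_force: 0.0
```

apply_moves --steps '[{"translation":[-0.01,0.06,0],"rotation":[0,0,0]},{"translation":[-0.02,0.16,0],"rotation":[0,0,0]},{"translation":[-0.04,0.26,0],"rotation":[0,0,0]},{"translation":[-0.04,0.32,0],"rotation":[0,0,0]},{"translation":[-0.04,0.326,0],"rotation":[0,0,0]},{"translation":[-0.04,0.326,0],"rotation":[0,0,0]},{"translation":[-0.04,0.326,-0.05],"rotation":[0,0,0]},{"translation":[-0.04,0.326,-0.12],"rotation":[0,0,0]},{"translation":[-0.04,0.326,-0.18],"rotation":[0,0,0]},{"translation":[-0.04,0.326,-0.2],"rotation":[0,0,0]}]'

```text
t: 9.32
eef_pos: [0.4954, 0.1736, 0.0706]
ee_rot: [3.139, 0.002, -0.167]
force: [-0.4, -0.2, -0.2]
width: 0.0875
gripper_force: 0.0
```

apply_moves --steps '[{"translation":[0,0,-0.05],"rotation":[0,0,0]},{"translation":[0,0,-0.1],"rotation":[0,0,0]},{"translation":[0,0,-0.15],"rotation":[0,0,0]},{"translation":[0,0,-0.18],"rotation":[0,0,0]},{"translation":[0,0,-0.19],"rotation":[0,0,0]},{"translation":[0,0,-0.19],"rotation":[0,0,0]},{"translation":[0,0,-0.19],"rotation":[0,0,0]},{"translation":[0,0,-0.19],"rotation":[0,0,0]},{"translation":[0,0,-0.19],"rotation":[0,0,0]},{"translation":[0,0,-0.19],"rotation":[0,0,0]}]'

```text
t: 10.15
eef_pos: [0.4967, 0.1757, 0.0257]
ee_rot: [-3.141, -0.001, -0.165]
force: [-0.0, 0.1, 0.4]
width: 0.0875
gripper_force: 0.0
```

apply_moves --steps '[{"translation":[0,0,0],"rotation":[0,0,0]},{"translation":[0,0,0],"rotation":[0,0,0]},{"translation":[0,0,0],"rotation":[0,0,0]},{"translation":[0,0,0],"rotation":[0,0,0]},{"translation":[0,0,0],"rotation":[0,0,0]},{"translation":[0,0,0],"rotation":[0,0,0]},{"translation":[0,0,0],"rotation":[0,0,0]},{"translation":[0,0,0],"rotation":[0,0,0]},{"translation":[0,0,0],"rotation":[0,0,0]},{"translation":[0,0,0],"rotation":[0,0,0]}]' --jaw 1 --newtons 15

```text
t: 10.98
eef_pos: [0.4965, 0.1754, 0.025]
ee_rot: [3.142, -0.0, -0.165]
force: [0.3, 0.3, -0.1]
width: 0.0442
gripper_force: 14.9
```

apply_moves --steps '[{"translation":[0,0,0.06],"rotation":[0,0,0]},{"translation":[0,0,0.16],"rotation":[0,0,0]},{"translation":[0,0,0.28],"rotation":[0,0,0]},{"translation":[0,-0.04,0.38],"rotation":[0,0,0]},{"translation":[0,-0.12,0.4],"rotation":[0,0,0]},{"translation":[0,-0.24,0.4],"rotation":[0,0,0]},{"translation":[0,-0.36,0.4],"rotation":[0,0,0]},{"translation":[0.04,-0.46,0.4],"rotation":[0,0,0]},{"translation":[0.08,-0.54,0.4],"rotation":[0,0,0]},{"translation":[0.1,-0.58,0.4],"rotation":[0,0,0]}]'

```text
t: 11.82
eef_pos: [0.5218, 0.0284, 0.1251]
ee_rot: [3.141, -0.0, -0.166]
force: [0.9, 0.8, -0.7]
width: 0.0439
gripper_force: 14.9
```

apply_moves --steps '[{"translation":[0.02,-0.06,0],"rotation":[0,0,0]},{"translation":[0.05,-0.15,0],"rotation":[0,0,0]},{"translation":[0.08,-0.26,0],"rotation":[0,0,0]},{"translation":[0.11,-0.37,0],"rotation":[0,0,0]},{"translation":[0.14,-0.48,0],"rotation":[0,0,0]},{"translation":[0.17,-0.58,0],"rotation":[0,0,0]},{"translation":[0.21,-0.65,0],"rotation":[0,0,0]},{"translation":[0.23,-0.69,0],"rotation":[0,0,0]},{"translation":[0.23,-0.698,0],"rotation":[0,0,0]},{"translation":[0.23,-0.698,0],"rotation":[0,0,0]}]'

```text
t: 12.65
eef_pos: [0.5786, -0.1442, 0.1245]
ee_rot: [-3.142, 0.001, -0.166]
force: [-0.7, 0.2, -1.1]
width: 0.0443
gripper_force: 14.9
```

apply_moves --steps '[{"translation":[0,0,-0.06],"rotation":[0,0,0]},{"translation":[0,0,-0.14],"rotation":[0,0,0]},{"translation":[0,0,-0.22],"rotation":[0,0,0]},{"translation":[0,0,-0.29],"rotation":[0,0,0]},{"translation":[0,0,-0.35],"rotation":[0,0,0]},{"translation":[0,0,-0.38],"rotation":[0,0,0]},{"translation":[0,0,-0.4],"rotation":[0,0,0]},{"translation":[0,0,-0.408],"rotation":[0,0,0]},{"translation":[0,0,-0.414],"rotation":[0,0,0]},{"translation":[0,0,-0.414],"rotation":[0,0,0]}]'

```text
t: 13.48
eef_pos: [0.5794, -0.1438, 0.0221]
ee_rot: [-3.141, -0.001, -0.165]
force: [0.3, 0.2, -1.8]
width: 0.0445
gripper_force: 14.9
```

apply_moves --steps '[{"translation":[0,0,0],"rotation":[0,0,0]},{"translation":[0,0,0],"rotation":[0,0,0]},{"translation":[0,0,0],"rotation":[0,0,0]},{"translation":[0,0,0],"rotation":[0,0,0]},{"translation":[0,0,0],"rotation":[0,0,0]},{"translation":[0,0,0],"rotation":[0,0,0]},{"translation":[0,0,0.08],"rotation":[0,0,0]},{"translation":[0,0,0.2],"rotation":[0,0,0]},{"translation":[0,0,0.32],"rotation":[0,0,0]},{"translation":[0,0,0.42],"rotation":[0,0,0]}]' --jaw -1

```text
t: 14.32
eef_pos: [0.5792, -0.1442, 0.1285]
ee_rot: [3.141, -0.001, -0.165]
force: [0.2, -0.2, 0.2]
width: 0.0877
gripper_force: 0.0
```

apply_moves --steps '[{"translation":[0,0.06,0],"rotation":[0,0,0]},{"translation":[0,0.16,0],"rotation":[0,0,0]},{"translation":[0,0.28,0],"rotation":[0,0,0]},{"translation":[0,0.4,0],"rotation":[0,0,0]},{"translation":[0,0.52,0],"rotation":[0,0,0]},{"translation":[0,0.64,0],"rotation":[0,0,0]},{"translation":[0,0.76,0],"rotation":[0,0,0]},{"translation":[0,0.86,0],"rotation":[0,0,0]},{"translation":[0,0.94,0],"rotation":[0,0,0]},{"translation":[0,0.98,0],"rotation":[0,0,0]}]'

```text
t: 15.15
eef_pos: [0.579, 0.1032, 0.1266]
ee_rot: [-3.141, -0.0, -0.163]
force: [0.2, -0.1, 0.2]
width: 0.0873
gripper_force: 0.0
```

apply_moves --steps '[{"translation":[-0.01,0.06,0],"rotation":[0,0,0]},{"translation":[-0.012,0.13,0],"rotation":[0,0,0]},{"translation":[-0.012,0.2,0],"rotation":[0,0,0]},{"translation":[-0.012,0.24,0],"rotation":[0,0,0]},{"translation":[-0.012,0.246,0],"rotation":[0,0,0]},{"translation":[-0.012,0.246,0],"rotation":[0,0,0]},{"translation":[-0.012,0.246,-0.04],"rotation":[0,0,0]},{"translation":[-0.012,0.246,-0.1],"rotation":[0,0,0]},{"translation":[-0.012,0.246,-0.16],"rotation":[0,0,0]},{"translation":[-0.012,0.246,-0.18],"rotation":[0,0,0]}]'

```text
t: 15.98
eef_pos: [0.5745, 0.1607, 0.0788]
ee_rot: [3.14, 0.003, -0.167]
force: [-0.4, -0.2, -0.2]
width: 0.0873
gripper_force: 0.0
```

apply_moves --steps '[{"translation":[0.004,0,-0.05],"rotation":[0,0,0]},{"translation":[0.004,0,-0.1],"rotation":[0,0,0]},{"translation":[0.004,0,-0.15],"rotation":[0,0,0]},{"translation":[0.004,0,-0.19],"rotation":[0,0,0]},{"translation":[0.004,0,-0.21],"rotation":[0,0,0]},{"translation":[0.004,0,-0.21],"rotation":[0,0,0]},{"translation":[0.004,0,-0.21],"rotation":[0,0,0]},{"translation":[0.004,0,-0.21],"rotation":[0,0,0]},{"translation":[0.004,0,-0.21],"rotation":[0,0,0]},{"translation":[0.004,0,-0.21],"rotation":[0,0,0]}]'

```text
t: 16.82
eef_pos: [0.5773, 0.1627, 0.0298]
ee_rot: [-3.141, -0.001, -0.165]
force: [-0.8, -0.8, -0.2]
width: 0.0874
gripper_force: 0.0
```

apply_moves --steps '[{"translation":[0,0,0],"rotation":[0,0,0]},{"translation":[0,0,0],"rotation":[0,0,0]},{"translation":[0,0,0],"rotation":[0,0,0]},{"translation":[0,0,0],"rotation":[0,0,0]},{"translation":[0,0,0],"rotation":[0,0,0]},{"translation":[0,0,0],"rotation":[0,0,0]},{"translation":[0,0,0],"rotation":[0,0,0]},{"translation":[0,0,0],"rotation":[0,0,0]},{"translation":[0,0,0],"rotation":[0,0,0]},{"translation":[0,0,0],"rotation":[0,0,0]}]' --jaw 1 --newtons 15

```text
t: 17.65
eef_pos: [0.5769, 0.1624, 0.029]
ee_rot: [3.142, 0.0, -0.165]
force: [-0.2, 0.8, -0.9]
width: 0.0277
gripper_force: 14.8
```

apply_moves --steps '[{"translation":[0,0,0.06],"rotation":[0,0,0]},{"translation":[0,0,0.16],"rotation":[0,0,0]},{"translation":[0,0,0.28],"rotation":[0,0,0]},{"translation":[0,-0.04,0.38],"rotation":[0,0,0]},{"translation":[-0.02,-0.12,0.4],"rotation":[0,0,0]},{"translation":[-0.06,-0.24,0.4],"rotation":[0,0,0]},{"translation":[-0.1,-0.36,0.4],"rotation":[0,0,0]},{"translation":[-0.14,-0.46,0.4],"rotation":[0,0,0]},{"translation":[-0.18,-0.54,0.4],"rotation":[0,0,0]},{"translation":[-0.2,-0.58,0.4],"rotation":[0,0,0]}]'

```text
t: 18.48
eef_pos: [0.5253, 0.0153, 0.129]
ee_rot: [3.141, 0.001, -0.167]
force: [-0.9, 0.3, -0.8]
width: 0.0282
gripper_force: 14.8
```

apply_moves --steps '[{"translation":[-0.02,-0.06,0],"rotation":[0,0,0]},{"translation":[-0.04,-0.15,0],"rotation":[0,0,0]},{"translation":[-0.06,-0.25,0],"rotation":[0,0,0]},{"translation":[-0.08,-0.35,0],"rotation":[0,0,0]},{"translation":[-0.1,-0.45,0],"rotation":[0,0,0]},{"translation":[-0.106,-0.53,0],"rotation":[0,0,0]},{"translation":[-0.106,-0.58,0],"rotation":[0,0,0]},{"translation":[-0.106,-0.594,0],"rotation":[0,0,0]},{"translation":[-0.106,-0.594,0],"rotation":[0,0,0]},{"translation":[-0.106,-0.594,0],"rotation":[0,0,0]}]'

```text
t: 19.32
eef_pos: [0.5006, -0.1309, 0.129]
ee_rot: [-3.142, 0.0, -0.165]
force: [0.1, 0.1, 0.1]
width: 0.0281
gripper_force: 14.8
```

apply_moves --steps '[{"translation":[0,0,-0.06],"rotation":[0,0,0]},{"translation":[0,0,-0.14],"rotation":[0,0,0]},{"translation":[0,0,-0.22],"rotation":[0,0,0]},{"translation":[0,0,-0.29],"rotation":[0,0,0]},{"translation":[0,0,-0.35],"rotation":[0,0,0]},{"translation":[0,0,-0.38],"rotation":[0,0,0]},{"translation":[0,0,-0.4],"rotation":[0,0,0]},{"translation":[0,0,-0.408],"rotation":[0,0,0]},{"translation":[0,0,-0.414],"rotation":[0,0,0]},{"translation":[0,0,-0.414],"rotation":[0,0,0]}]'

```text
t: 20.15
eef_pos: [0.5009, -0.1309, 0.026]
ee_rot: [-3.141, -0.001, -0.165]
force: [0.3, 0.5, -0.5]
width: 0.0284
gripper_force: 14.8
```

apply_moves --steps '[{"translation":[0,0,0],"rotation":[0,0,0]},{"translation":[0,0,0],"rotation":[0,0,0]},{"translation":[0,0,0],"rotation":[0,0,0]},{"translation":[0,0,0],"rotation":[0,0,0]},{"translation":[0,0,0],"rotation":[0,0,0]},{"translation":[0,0,0],"rotation":[0,0,0]},{"translation":[0,0,0.08],"rotation":[0,0,0]},{"translation":[0,0,0.2],"rotation":[0,0,0]},{"translation":[0,0,0.32],"rotation":[0,0,0]},{"translation":[0,0,0.42],"rotation":[0,0,0]}]' --jaw -1

```text
t: 20.98
eef_pos: [0.5006, -0.1312, 0.1324]
ee_rot: [3.141, -0.001, -0.165]
force: [0.6, 0.9, -0.7]
width: 0.0861
gripper_force: 0.0
```

apply_moves --steps '[{"translation":[0.02,0.06,0],"rotation":[0,0,0]},{"translation":[0.06,0.15,0],"rotation":[0,0,0]},{"translation":[0.12,0.26,0],"rotation":[0,0,0]},{"translation":[0.18,0.37,0],"rotation":[0,0,0]},{"translation":[0.25,0.48,0],"rotation":[0,0,0]},{"translation":[0.32,0.59,0],"rotation":[0,0,0]},{"translation":[0.39,0.7,0],"rotation":[0,0,0]},{"translation":[0.45,0.8,0],"rotation":[0,0,0]},{"translation":[0.49,0.87,0],"rotation":[0,0,0]},{"translation":[0.5,0.9,0],"rotation":[0,0,0]}]'

```text
t: 21.82
eef_pos: [0.6268, 0.0963, 0.13]
ee_rot: [3.141, -0.0, -0.163]
force: [0.0, -0.1, -0.2]
width: 0.0876
gripper_force: 0.0
```

apply_moves --steps '[{"translation":[0.03,0.06,0],"rotation":[0,0,0]},{"translation":[0.07,0.13,0],"rotation":[0,0,0]},{"translation":[0.1,0.19,0],"rotation":[0,0,0]},{"translation":[0.112,0.22,0],"rotation":[0,0,0]},{"translation":[0.112,0.222,0],"rotation":[0,0,0]},{"translation":[0.112,0.222,0],"rotation":[0,0,0]},{"translation":[0.112,0.222,-0.04],"rotation":[0,0,0]},{"translation":[0.112,0.222,-0.1],"rotation":[0,0,0]},{"translation":[0.112,0.222,-0.16],"rotation":[0,0,0]},{"translation":[0.112,0.222,-0.2],"rotation":[0,0,0]}]'

```text
t: 22.65
eef_pos: [0.6522, 0.1482, 0.0787]
ee_rot: [3.141, 0.002, -0.166]
force: [-0.4, 0.2, 0.1]
width: 0.0876
gripper_force: 0.0
```

```bash
python3 - <<'E'
from h import *
print(get_state()["eef_pos"])
im=grab_frame("scene");cv2.imwrite("pics/s2.png",cv2.resize(im[120:340,160:480],None,fx=2.4,fy=2.4))
E
```

```text
[0.65222863 0.1481841  0.07871686]
```

View pics/s2.png

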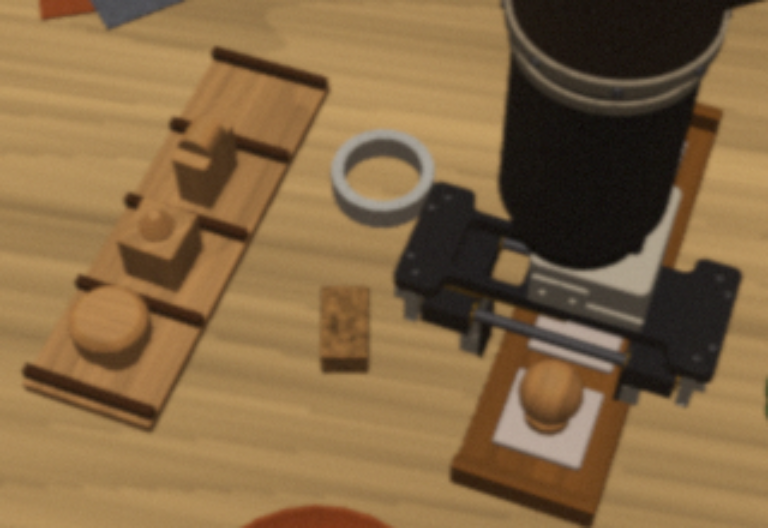

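apply_moves --steps '[{"translation":[0,0,-0.04],"rotation":[0,0,0]},{"translation":[0,0,-0.09],"rotation":[0,0,0]},{"translation":[0,0,-0.14],"rotation":[0,0,0]},{"translation":[0,0,-0.18],"rotation":[0,0,0]},{"translation":[0,0,-0.2],"rotation":[0,0,0]},{"translation":[0,0,-0.204],"rotation":[0,0,0]},{"translation":[0,0,-0.204],"rotation":[0,0,0]},{"translation":[0,0,-0.204],"rotation":[0,0,0]},{"translation":[0,0,-0.204],"rotation":[0,0,0]},{"translation":[0,0,-0.204],"rotation":[0,0,0]}]'

```text
t: 23.53
eef_pos: [0.6539, 0.1496, 0.0303]
ee_rot: [-3.141, -0.001, -0.165]
force: [-0.1, -0.1, 0.5]
width: 0.0876
gripper_force: 0.0
```

```bash
python3 - <<'E'
from h import *
im=cv2.imread("pics/top0.png");hsv=cv2.cvtColor(im,cv2.COLOR_BGR2HSV)
sub=(hsv[190:235,230:275,1]>60).astype(np.uint8)   # non-white inside pad 4
n,l,st,c=cv2.connectedComponentsWithStats(sub,connectivity=4)
k=l[21,21]; print(st[k],c[k]+[230,190])
cs=blobs(l==k,30)[0]; (x,y),r=cv2.minEnclosingCircle(cs); print(x+230,y+190,r, ray("top",(x+230,y+190),.05))
E
```

```text
[  8   8  26  26 520] [250.04807692 210.53846154]
250.10411262512207 210.47429275512695 12.904706954956055 [[0.6544945  0.15007864 0.05      ]]
```

Ball centre measures (654.5, 150) against the tool at (653.9, 149.6), so I'll grip it now.

apply_moves --steps '[{"translation":[0.002,0,-0.004],"rotation":[0,0,0]},{"translation":[0.002,0,-0.004],"rotation":[0,0,0]},{"translation":[0.002,0,-0.004],"rotation":[0,0,0]},{"translation":[0.002,0,-0.004],"rotation":[0,0,0]},{"translation":[0.002,0,-0.004],"rotation":[0,0,0]},{"translation":[0.002,0,-0.004],"rotation":[0,0,0]},{"translation":[0.002,0,-0.004],"rotation":[0,0,0]},{"translation":[0.002,0,-0.004],"rotation":[0,0,0]},{"translation":[0.002,0,-0.004],"rotation":[0,0,0]},{"translation":[0.002,0,-0.004],"rotation":[0,0,0]}]' --jaw 1 --newtons 12

```text
t: 24.37
eef_pos: [0.654, 0.1494, 0.0286]
ee_rot: [-3.142, -0.0, -0.165]
force: [-0.3, 1.2, 0.6]
width: 0.0433
gripper_force: 12.0
```

apply_moves --steps '[{"translation":[0,0,0.04],"rotation":[0,0,0]},{"translation":[0,0,0.1],"rotation":[0,0,0]},{"translation":[0,0,0.18],"rotation":[0,0,0]},{"translation":[0,0,0.26],"rotation":[0,0,0]},{"translation":[-0.02,-0.02,0.34],"rotation":[0,0,0]},{"translation":[-0.06,-0.06,0.39],"rotation":[0,0,0]},{"translation":[-0.12,-0.13,0.4],"rotation":[0,0,0]},{"translation":[-0.18,-0.2,0.4],"rotation":[0,0,0]},{"translation":[-0.24,-0.26,0.4],"rotation":[0,0,0]},{"translation":[-0.28,-0.3,0.4],"rotation":[0,0,0]}]'

```text
t: 25.2
eef_pos: [0.5825, 0.0732, 0.1296]
ee_rot: [-3.141, -0.0, -0.166]
force: [-0.2, -0.8, -0.6]
width: 0.0431
gripper_force: 12.0
```

apply_moves --steps '[{"translation":[-0.05,-0.06,0],"rotation":[0,0,0]},{"translation":[-0.13,-0.15,0],"rotation":[0,0,0]},{"translation":[-0.21,-0.25,0],"rotation":[0,0,0]},{"translation":[-0.3,-0.35,0],"rotation":[0,0,0]},{"translation":[-0.39,-0.46,0],"rotation":[0,0,0]},{"translation":[-0.48,-0.57,0],"rotation":[0,0,0]},{"translation":[-0.56,-0.66,0],"rotation":[0,0,0]},{"translation":[-0.62,-0.73,0],"rotation":[0,0,0]},{"translation":[-0.648,-0.768,0],"rotation":[0,0,0]},{"translation":[-0.648,-0.768,0],"rotation":[0,0,0]}]'

```text
t: 26.03
eef_pos: [0.4206, -0.1189, 0.1293]
ee_rot: [-3.141, -0.001, -0.167]
force: [-0.4, 0.4, -0.8]
width: 0.0431
gripper_force: 12.0
```

```bash
python3 - <<'E'
from h import *
im=grab_frame("scene");cv2.imwrite("pics/s3.png",cv2.resize(im[80:300,160:480],None,fx=2.4,fy=2.4)); print(get_state()["eef_pos"])
E
```

```text
[ 0.42193613 -0.11816413  0.12937268]
```

View pics/s3.png

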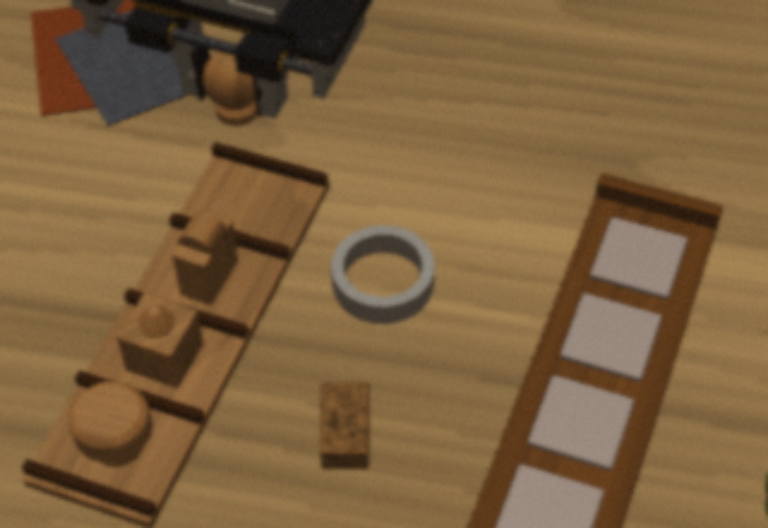

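apply_moves --steps '[{"translation":[0,0,-0.05],"rotation":[0,0,0]},{"translation":[0,0,-0.12],"rotation":[0,0,0]},{"translation":[0,0,-0.2],"rotation":[0,0,0]},{"translation":[0,0,-0.28],"rotation":[0,0,0]},{"translation":[0,0,-0.34],"rotation":[0,0,0]},{"translation":[0,0,-0.38],"rotation":[0,0,0]},{"translation":[0,0,-0.4],"rotation":[0,0,0]},{"translation":[0,0,-0.408],"rotation":[0,0,0]},{"translation":[0,0,-0.414],"rotation":[0,0,0]},{"translation":[0,0,-0.416],"rotation":[0,0,0]}]'

```text
t: 26.92
eef_pos: [0.4227, -0.1173, 0.0249]
ee_rot: [-3.141, -0.001, -0.165]
force: [-0.2, -0.0, -0.3]
width: 0.0431
gripper_force: 12.0
```

apply_moves --steps '[{"translation":[0,0,0],"rotation":[0,0,0]},{"translation":[0,0,0],"rotation":[0,0,0]},{"translation":[0,0,0],"rotation":[0,0,0]},{"translation":[0,0,0],"rotation":[0,0,0]},{"translation":[0,0,0],"rotation":[0,0,0]},{"translation":[0,0,0],"rotation":[0,0,0]},{"translation":[0,0,0.06],"rotation":[0,0,0]},{"translation":[0,0,0.16],"rotation":[0,0,0]},{"translation":[0,0,0.28],"rotation":[0,0,0]},{"translation":[0,0,0.4],"rotation":[0,0,0]}]' --jaw -1

```text
t: 27.75
eef_pos: [0.4213, -0.1177, 0.1255]
ee_rot: [3.141, 0.001, -0.165]
force: [1.9, -0.1, 0.5]
width: 0.0876
gripper_force: 0.0
```

apply_moves --steps '[{"translation":[0,0.06,0.1],"rotation":[0,0,0]},{"translation":[0,0.16,0.16],"rotation":[0,0,0]},{"translation":[0,0.28,0.2],"rotation":[0,0,0]},{"translation":[0,0.4,0.2],"rotation":[0,0,0]},{"translation":[0,0.52,0.2],"rotation":[0,0,0]},{"translation":[0,0.64,0.2],"rotation":[0,0,0]},{"translation":[0,0.76,0.2],"rotation":[0,0,0]},{"translation":[0,0.88,0.2],"rotation":[0,0,0]},{"translation":[0,0.96,0.2],"rotation":[0,0,0]},{"translation":[0,1,0.2],"rotation":[0,0,0]}]'

```text
t: 28.58
eef_pos: [0.4219, 0.1346, 0.1747]
ee_rot: [-3.141, -0.0, -0.163]
force: [-0.2, -0.1, 0.3]
width: 0.0877
gripper_force: 0.0
```

```bash
python3 - <<'E'
from h import *
a=grab_frame("scene")[80:300,140:360];b=grab_frame("top")[175:395,340:500]
cv2.imwrite("pics/s4.png",cv2.resize(np.hstack([a,b]),None,fx=2.05,fy=2.05))
E
```

```text
(no output)
```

View pics/s4.png

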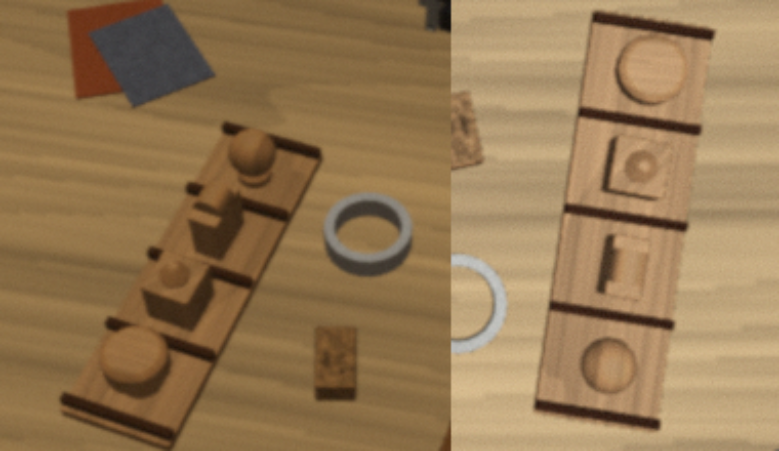

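All four parts stand upright and centred in their bays. From near to far they are the ball, the oblong foot, the post cap and the disc, and the arm is clear.

```bash
python3 -c "
from station import *
print(job_done())"
```

```text
the job is handed in; nothing more can be done
None
```

All four parts were moved in reverse order, standing upright and centred in their bays in the last pictures, and the job was handed in at about 29 s; no verdict came back.

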